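Set the scale bar and uncap the light meter for a copy shot

ROBOT

A 6-joint arm with a two-finger parallel gripper is mounted at the origin on the work surface. World frame = base frame: x ahead of the robot, y to its left, z up, the work surface at z = 0. Lengths are in mm, angles in rad, forces in N, time in s.
With the tool pointing down it reaches from about 275 to 750 mm from the base axis. Payload 10.2 kg.
Tool frame: the origin (TCP) lies midway between the tips of the shut fingers; the grasp point (between the pads) lies 19 mm behind it; z points along the fingers, y is the line along which they close (so a half turn about z gives the same grasp; the last joint's range is limited). The gripper opens to 88 mm and grips with 3 to 60 N. Pads are 18 mm wide; open, the fingers measure 123 mm over their backs; the gripper's body (75 mm by 187 mm) begins 45 mm behind the grasp point.
Start: joints at [1.032, 0.313, 1.498, -0, 1.331, -0.223], TCP at [163.066, 499.04, 238.72] pointing down, gripper open.
Joint ranges: [-2.94, 2.94], [-0.97, 2.17], [0.19, 2.56], [-1.23, 4.37], [0.02, 3.11], [-2.88, 2.88]. Speed limits (rad/s): [2.39, 2.39, 3.01, 3.14, 3.14, 3.14].

INTERFACE

Orientations are given as a rotation vector (axis times angle).
In Python, from station import manip, eyes gives the robot as it stands. The module is installed in compiled form; this text tells all that it offers.
- The arm moves only by the tool step_arm, never from a script. Its argument "plan" is a list of rows, each a list of 4 numbers: the shift along the tool's x, y, z normalised to -1 to 1, where 1 is 20 mm, then the turn about the tool's z normalised to -1 to 1, where 1 is 0.12 rad. A call has 1 to 5 rows; each row shifts and turns the commanded pose from where the row before left it, along the tool's axes as they then stand; what a row does not reach is not made up. A row lasts 1/12 s, in which the tool goes at most 41.7 mm and 7.16 degrees, less where a joint would pass 70% of its speed; a pose out of reach is approached as far as the arm can. A call with a number of a shift or a turn outside -1 to 1 is refused whole. A call with a gripper value outside its range is refused whole. "fingers" is the finger opening in mm, from 0 to 88.1, set as the call begins (left out, the last holds). The fingers move at their own pace and stop on an object; "squeeze" is the grip in N (left out, the last holds). Time passes only in rows, so rows that do not move let the fingers close. It gives the time, the measured TCP pose, the force, the opening and the grip force at its end, in the units of the state.
- manip.get_obs(): the state, without advancing time (a new reading comes with each control period).
- eyes.get_image(name): name is "scene" or "side" or "wrist"; returns (picture, depth): 420x560x3 uint8, blue, green, red; 420x560 float32, mm along the optical axis (not along the pixel's ray), 0 where there is no reading.
- eyes.camera_params(name): a dict with "K" (3x3 intrinsics, pixels), "k1" (the pictures are not rectified: a ray, as slopes to the right and down, at radius r is drawn at 1 + k1 r^2 times it, then the intrinsics apply), "R" (3x3) and "t" (3): a world point X has camera coordinates R X + t; the wrist camera has in their place "T_tool_cam" (4x4, takes a point from camera to tool coordinates, whose origin is the TCP and whose axes are the flange's). Camera axes: x right, y down, z forward; pixel columns grow to the right and rows downward; lengths in mm; the calibration is good to about 2 mm. A picture is of the moment at which its call begins: read the wrist's pose just before it. camera_params takes no time and is no camera call.
- manip.job_done(): hands the job in; it is judged then, once.
Trained networks look in the newest picture that a camera, given by its name, has taken for a name from the list of things; names that differ only in an ending like _2 or _b are one class to them, and where a whole thing is asked for, a point or a joint stands for the part that bears it (a point fixed in the world has none). Each returns a list of dicts, best first, with "score" (0 to 1); they miss things now and then, are a little off and sometimes report something else, mostly with a low value. They report only what shows in the picture. A call takes as long as a camera call. They do not tell look-alikes from the thing itself.
- eyes.trace(camera, label): "region" (420x560 bool, what is visible of it).
- eyes.landmark_of(camera, label): "at" ([x, y, z] in mm, in world coordinates, good to about 4 mm: a listed point, or the origin of a listed thing).
The state is a dict: "time": time; "qpos": joint angles; "qd": joint speeds; "joint_torque": joint torques, N m; "eef_pos": TCP position; "eef_rot": TCP orientation; "force": force on the tool from outside, world axes, zero at the start; "ft_torque": the same for the moment, N m; "width": finger opening in mm; "grip_force": force on a finger pad.
Only numpy, scipy, OpenCV 4.12 (cv2) and the standard library are available. Lean on these libraries where they do the work, as an engineer would, in place of code of your own. Each camera call takes 0.05 s, during which the arm holds its last target. There are 200 camera calls.

TASK

Get the copper relief ready for its photograph: lay the steel scale bar flat and flush against the long edge of the larger copper plate (the one pinned to the board), on the side facing the robot and centred on that edge, and let go of it. Then unscrew the orange winged cap from the light meter - nobody remembers whether its thread is right- or left-handed, so try it both ways to find out - lift it straight up at least 10 cm, and finish while still holding it there above the meter, level and still, in the gripper so that a reading can be taken. Leave the scale bar flush and the small copper plate, the loupe and the brush where they are.

Things in the scene. Friction and masses are not known exactly. Their poses are not given: they have to be found in the camera images.
- plate: Larger copper relief plate, pinned to the board, immovable: 70 mm (its x) by 120 mm (its y, the long edges) by 10 mm high, relief up to 3 mm more. Origin at the centre of its underside, on the work surface; its +x points away from the robot (turned up to 0.3 rad), so the edge to use is at x = -35 mm in its frame.
- bar_center (a point): Loose steel scale bar, about 160 g: blade 24 mm wide (x), 160 mm long (y), 8 mm thick, long edges alike, either way round will do. On it, centred, a black rib to pinch: 12 mm wide (x), 70 mm long (y), 8 to 30 mm above the surface. This point: middle of the bar, 15 mm above its underside. Flush, its centre line is 47 mm from the plate's centre.
- cap_wing (a point): Orange plastic cap, about 60 g, on the light meter: round skirt 52 mm across, 27 mm high; on top an upright wing to pinch, 44 mm long (x), 14 mm thick (y), 26 mm high. This point: middle of the wing, 40 mm above the cap's underside, so 70 mm above the work surface at the start. z is the cap's axis. At the start the wing lies along the meter's length within 0.15 rad.
- cap: The same cap, origin at its underside. Coarse part-turn thread with play; its hand varies and cannot be seen. The wrong way it meets a firm stop within 0.4 rad. The right way it runs freely and is off once turned 0.75 to 1.2 rad from the meter's direction (aim for 1.0; another stop follows). Turning does not raise it; before that pulling will not free it, then it lifts straight off an 18 mm neck.
- meter_neck (a point): Light meter, fixed: black housing 160 mm long (x), 66 wide (y), 30 high, its +x pointing away from the robot (turned up to 0.3 rad). This point: on its top face, on the axis of neck and cap, 30 mm above the work surface, 33 mm from the housing's near end. A grey display block, 58 mm wide, top 54 mm above the work surface, stands 72 to 122 mm along +x from here.
- small_plate: Bystander: small loose copper relief plate 50 x 80 x 8 mm, origin at the centre of its underside. Leave alone.
- loupe: Bystander: black magnifier stand, 38 mm across, 36 mm high, origin at the centre of its underside. Leave alone.
- brush: Bystander: dusting brush lying on the surface at the robot's far right, beyond the meter. Leave alone.
Mind the look-alikes: they are no part of the job. Of the things shaped like the cap, the orange one is meant. Leave any blue or yellow look-alike of the part that bears bar_center alone.

How it is judged (in metres and radians):
On the way:
1. the scale bar lies flush against the plate's near long edge, let go (x of bar_center in the frame of plate between -0.05 and -0.044 m and y of bar_center in the frame of plate between -0.025 and 0.025 m and angle between the y axis of bar_center and the y axis of plate, either way round below 0.04 rad and angle between bar_center's own z axis and vertical below 0.05 rad and height (world z) of bar_center below 0.019 m and contact force between the fingers and bar below 0.05 N and linear speed of bar below 0.01 m/s), for 0.2 s.
At the end, for the whole second after the job is handed in: Bar flat, untouched, within 3 mm of and 0.04 rad parallel to the plate's near long edge, middles within 25 mm; cap held still in the fingers, over 95 mm above where it sat, within 80 mm sideways of the neck, level within 0.3 rad, clear of the meter (x of bar_center in the frame of plate between -0.05 and -0.044 m and y of bar_center in the frame of plate between -0.025 and 0.025 m and angle between the y axis of bar_center and the y axis of plate, either way round below 0.04 rad and angle between bar_center's own z axis and vertical below 0.05 rad and height (world z) of bar_center below 0.019 m and contact force between the arm and bar below 0.05 N and height (world z) of cap_wing above 0.165 m and angle between cap_wing's own z axis and vertical below 0.3 rad and horizontal distance between cap_wing and meter_neck below 0.08 m and linear speed of cap below 0.03 m/s and contact force between the fingers and cap above 1 N and contact force between cap and meter below 0.05 N); the arm keeps its last pose, push and grip.
It fails at once if a bystander was moved by more than 2 cm (distance of any of small_plate, loupe, brush from where it was at the start of the episode above 0.02 m).
It also fails if it takes over 54 s, if anything falls off the work surface, if the arm or the gripper's body presses on something with over 40 N, if the wrist force passes 120 N, or if a joint passes its speed limit or range.

## Working session

There is one attempt and no reset: what is moved stays moved. The work goes in short steps, Python scripts to look and compute and a tool call to move; the robot and the scene stay as the last step left them, time stands still between calls to the robot, and variables do not carry over. Pictures are saved under pics/ and viewed, at most 10 in all, crops included, and the job is handed in when it is done.

Besides the shell and the picture viewer there is one more tool, called after "Call:" as name(argument=value, ...) on one line, values as JSON. step_arm: Moves the arm, as the interface text tells. Scaled input: -1 to 1 covers 20 mm each way for a shift and 0.12 rad each way for a turn. Its arguments: {"type":"object","properties":{"plan":{"type":"array"},"fingers":{"type":"number"},"squeeze":{"type":"number"}},"required":["plan"]}

```bash
mkdir -p pics
cat > h.py <<'E'
import numpy as np,cv2
from station import manip,eyes
from scipy.spatial.transform import Rotation as Ro
def cam(name):
    p=eyes.camera_params(name)
    if 'R' in p: return p['K'],p['k1'],np.array(p['R']),np.array(p['t'])
    o=manip.get_obs();T=np.array(p['T_tool_cam']);Rw=Ro.from_rotvec(o['eef_rot']).as_matrix()
    Rc=Rw@T[:3,:3];c=Rw@T[:3,3]+np.array(o['eef_pos'])
    return p['K'],p['k1'],Rc.T,-Rc.T@c
def cloud(name):
    C=cam(name);img,d=eyes.get_image(name)
    K,k1,R,t=C;K=np.array(K)
    v,u=np.mgrid[:420,:560]
    pts=np.stack([u,v],-1).reshape(-1,1,2).astype(np.float64)
    s=cv2.undistortPoints(pts,K,np.array([k1,0,0,0,0.])).reshape(420,560,2)
    P=np.dstack([s[...,0]*d,s[...,1]*d,d])
    W=(P-t)@R
    W[d==0]=np.nan
    return img,W
E
python3 - <<'E'
from h import *
o=manip.get_obs();print({k:np.round(v,3) for k,v in o.items()})
ims=[]
for n in ['scene','side','wrist']:
    img,W=cloud(n);cv2.imwrite(f'pics/{n}0.png',img);np.save(f'pics/{n}0.npy',W)
    for l in ['plate','bar_center','cap_wing','meter_neck','small_plate','loupe','brush']:
        for r in eyes.landmark_of(n,l): print(n,l,np.round(r['at']),round(r['score'],2))
E
```

```text
{'time': np.float64(0.0), 'qpos': array([ 1.032,  0.313,  1.498, -0.   ,  1.331, -0.223]), 'qd': array([-0.001, -0.001, -0.002, -0.   , -0.   , -0.001]), 'joint_torque': array([ 1.0000e-03, -4.0221e+01, -2.5227e+01,  7.0000e-02,  3.5000e-02,
       -0.0000e+00]), 'eef_pos': array([162.941, 498.818, 238.168]), 'eef_rot': array([-4.940e-01, -3.102e+00,  2.000e-03]), 'force': array([-0.784,  0.36 ,  0.183]), 'ft_torque': array([ 0.036, -0.011, -0.008]), 'grip_force': np.float64(0.0), 'width': np.float64(87.929)}
scene plate [566. -18.   3.] 0.57
scene bar_center [426. 315.  16.] 0.88
scene bar_center [577. 288.  12.] 0.61
scene bar_center [291. 385.  17.] 0.55
scene cap_wing [ 532. -264.   71.] 0.69
scene cap_wing [ 420. -242.   40.] 0.66
scene meter_neck [ 533. -266.   31.] 0.69
scene small_plate [736. 260.  -3.] 0.91
scene loupe [723.  -2.  -2.] 0.83
scene loupe [ 569. -439.    0.] 0.63
scene brush [ 565. -444.   -3.] 0.66
side plate [571. -22.  -3.] 0.69
side bar_center [580. 285.  15.] 0.68
side bar_center [286. 378.  13.] 0.64
side bar_center [427. 316.  18.] 0.56
side cap_wing [ 427. -247.   42.] 0.75
side cap_wing [ 538. -266.   71.] 0.73
side meter_neck [ 534. -266.   27.] 0.85
side loupe [725.  -6.  -0.] 0.62
side loupe [ 532. -264.   68.] 0.24
side brush [ 568. -441.    1.] 0.87
wrist bar_center [424. 316.  16.] 0.82
wrist bar_center [284. 388.  12.] 0.56
```

View pics/scene0.png

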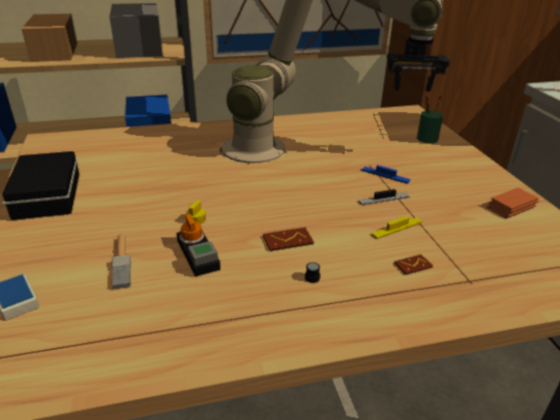

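View pics/side0.png

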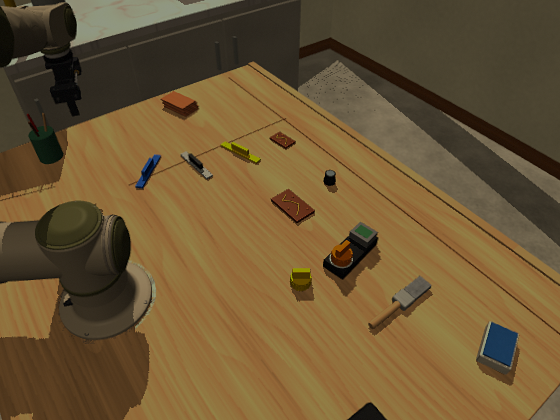

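Scene view: the bar candidates are grey with a black rib at (384,196), blue at (385,173) and yellow at (397,226), so I choose the grey one. The cap candidates are orange on the meter at (191,229) and yellow on the table at (196,211), so I choose the orange one. The plate is at (288,239), the loupe at (313,272), the small plate at (413,264) and the brush at (121,262). Next I check the choice in a crop and measure poses.

Run:
```python
from h import *
for n in ['scene','side','wrist']:
    W=np.load(f'pics/{n}0.npy')
    for name,c,r,z0,z1 in [('plate',(568,-20),85,6,20),('bar',(426,315),95,5,12),('rib',(426,315),60,22,36),('wing',(533,-265),40,60,95),('meter',(580,-265),100,22,34),('disp',(630,-265),60,45,60)]:
        m=(np.hypot(W[...,0]-c[0],W[...,1]-c[1])<r)&(W[...,2]>z0)&(W[...,2]<z1)
        P=W[m][:,:2].astype(np.float32)
        if len(P)<15: print(n,name,len(P));continue
        (cx,cy),(w,h),a=cv2.minAreaRect(P)
        L=np.deg2rad(a if w>h else a+90); L=(L+np.pi/2)%np.pi-np.pi/2
        print(n,name,len(P),'c',np.round([cx,cy],1),'size',np.round(sorted([w,h]),1),'longdir',round(L,3),'zmed',round(np.median(W[m][:,2]),1))
a=cv2.imread('pics/scene0.png');b=cv2.imread('pics/wrist0.png')
c1=cv2.resize(a[160:250,340:440],(400,360),interpolation=2);c2=cv2.resize(a[195:285,160:260],(400,360),interpolation=2)
cv2.imwrite('pics/crop1.png',np.vstack([np.hstack([c1,c2]),np.hstack([cv2.resize(b,(320,240)),np.zeros((240,480,3),np.uint8)])]))
print(eyes.camera_params('wrist')['T_tool_cam'])
```

```text
scene plate 760 c [568.5 -19.7] size [ 76.  119.9] longdir -1.535 zmed 10.0
scene bar 208 c [410.8 306.1] size [118.6 154.6] longdir -1.136 zmed 8.1
scene rib 100 c [428.2 315. ] size [20.6 71.8] longdir -1.528 zmed 28.3
scene wing 117 c [ 538.8 -265.5] size [17.6 49.8] longdir 0.084 zmed 79.5
scene meter 441 c [ 583.2 -256.6] size [ 66.5 163.3] longdir 0.202 zmed 29.4
scene disp 380 c [ 632.2 -246.4] size [54.6 58.5] longdir -1.356 zmed 53.6
side plate 726 c [567.2 -19.6] size [ 73.6 123. ] longdir -1.504 zmed 10.7
side bar 215 c [425.3 322.8] size [165.1 172.4] longdir 0.537 zmed 8.2
side rib 76 c [428.6 317.2] size [13.6 72.4] longdir -1.482 zmed 30.2
side wing 152 c [ 535.6 -271. ] size [24.  47.2] longdir 0.078 zmed 80.3
side meter 539 c [ 579.5 -257.5] size [ 67.1 159.8] longdir 0.195 zmed 30.1
side disp 355 c [ 629.9 -247.1] size [53.3 59.6] longdir -1.363 zmed 54.1
wrist plate 0
wrist bar 928 c [428.6 315.4] size [ 26.2 160.8] longdir -1.513 zmed 8.2
wrist rib 523 c [428.  316.1] size [13.8 70.4] longdir -1.493 zmed 29.5
wrist wing 0
wrist meter 0
wrist disp 0
[[-1.23114004e-03 -9.47129847e-01 -3.20848154e-01  8.28237047e+01]
 [ 9.99998604e-01 -1.52849439e-03  6.74912232e-04 -8.89233772e-02]
 [-1.12964412e-03 -3.20846875e-01  9.47130406e-01 -1.46254503e+02]
 [ 0.00000000e+00  0.00000000e+00  0.00000000e+00  1.00000000e+00]]
```

View pics/crop1.png

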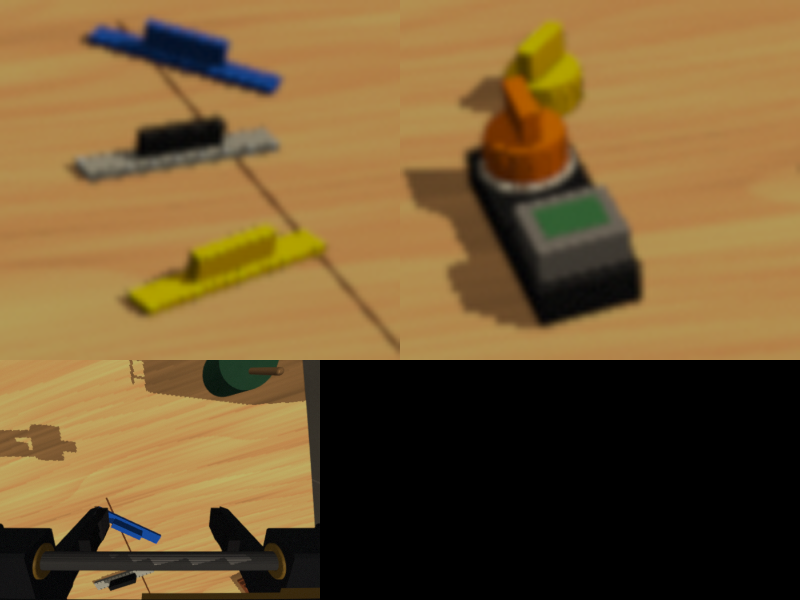

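The crop confirms the grey blade with the black rib, and the orange cap sitting on the meter. Moving above the bar and aligning the fingers across it.

Call:
step_arm(plan=[[-1,-0.3,0,0],[-1,-0.3,0,0],[-1,-0.3,0,0],[-1,-0.3,0,0],[-1,-0.3,0,0]], fingers=60, squeeze=25)

```text
time: 1.62
eef_pos: [249.5, 438.8, 238.7]
eef_rot: [0.494, 3.103, 0.0]
force: [-0.8, 0.7, 0.5]
width: 60.3
grip_force: 0.0
```

Call:
step_arm(plan=[[-1,-0.3,0,0],[-1,-0.3,0,0],[-1,-0.3,0,0],[-1,-0.3,0,0],[-1,-0.3,0,0]])

```text
time: 2.03
eef_pos: [335.3, 379.2, 238.8]
eef_rot: [0.494, 3.102, 0.0]
force: [-0.3, 0.9, 0.2]
width: 60.0
grip_force: 0.0
```

Call:
step_arm(plan=[[-1,-0.3,0,0],[-1,-0.3,0,0],[-1,-0.3,0,0],[-1,-0.3,0,0],[-1,-0.3,0,0]])

```text
time: 2.45
eef_pos: [421.1, 319.6, 238.7]
eef_rot: [0.494, 3.102, 0.0]
force: [-0.6, 0.5, -0.8]
width: 60.5
grip_force: 0.0
```

Call:
step_arm(plan=[[-0.45,0,0.5,1],[0,0,1,1],[0,0,1,1],[0,0,1,1],[0,0,1,1]])

```text
time: 2.87
eef_pos: [428.9, 317.4, 147.8]
eef_rot: [1.397, 2.814, 0.0]
force: [-0.5, -0.4, 1.4]
width: 60.1
grip_force: 0.0
```

Call:
step_arm(plan=[[0,0,0,1],[0,0,0,1],[0,0,0,1],[0,0,0,1],[0,0,0,0.9]])

```text
time: 3.28
eef_pos: [428.9, 317.5, 148.7]
eef_rot: [-2.153, -2.288, 0.0]
force: [0.0, -0.1, 0.4]
width: 59.9
grip_force: 0.0
```

```bash
cat >> h.py <<'E'
def axes():
    o=manip.get_obs();R=Ro.from_rotvec(o['eef_rot']).as_matrix();return np.array(o['eef_pos']),R
def go(x,y,z,cyaw):
    """print rows-units to reach TCP x,y,z with closing line yaw cyaw (mod pi); shift in present axes"""
    p,R=axes();d=R.T@(np.array([x,y,z])-p)/20
    cy=np.arctan2(R[1,1],R[0,1]);t=((cy-cyaw)+np.pi/2)%np.pi-np.pi/2
    print('pos',np.round(p,1),'cyaw',round(cy,3),'tilt',np.round(R[:,2],3),'-> units',np.round(d,2),'turn units',round(t/.12,2),'q6',round(manip.get_obs()['qpos'][5],2))
def rect(W,c,r,z0,z1,label=''):
    m=(np.hypot(W[...,0]-c[0],W[...,1]-c[1])<r)&(W[...,2]>z0)&(W[...,2]<z1)
    P=W[m][:,:2].astype(np.float32)
    if len(P)<15: print(label,len(P));return
    (cx,cy),(w,h),a=cv2.minAreaRect(P)
    L=np.deg2rad(a if w>h else a+90)%np.pi
    print(label,len(P),'c',np.round([cx,cy],1),'size',np.round(sorted([w,h]),1),'longdir',round(L,3),'zmed',round(np.median(W[m][:,2]),1))
    return cx,cy,L
E
python3 - <<'E'
from h import *
img,W=cloud('wrist');cv2.imwrite('pics/w1.png',img)
rect(W,(428,316),90,5,12,'blade');r=rect(W,(428,316),50,23,36,'rib')
go(*(r[:2] if r else (428,316)),16,(r[2] if r else 1.64)-np.pi/2)
print(manip.get_obs()['time'],manip.get_obs()['force'])
E
```

```text
blade 3407 c [429.3 316.2] size [ 24.  160.2] longdir 1.645 zmed 8.1
rib 1137 c [429.2 316.3] size [12.  70.4] longdir 1.652 zmed 30.1
pos [428.9 317.5 148.7] cyaw 0.055 tilt [-0.  0. -1.] -> units [-0.06  0.01  6.63] turn units -0.21 q6 0.36
3.3333 [0.08117893 0.62818801 0.60950206]
```

View pics/w1.png

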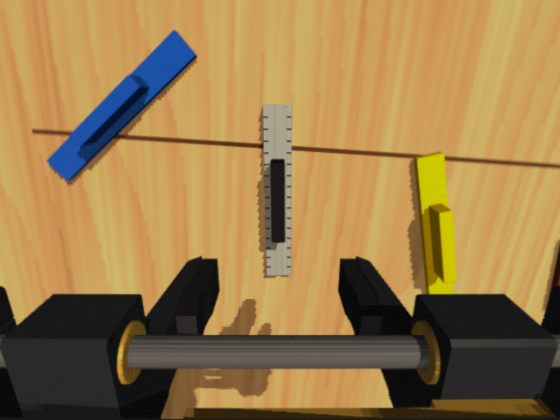

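The picture shows the grey bar with its black rib at (278,190), centred between the fingertips. Blue and yellow are well off to either side. Descending and gripping.

Call:
step_arm(plan=[[-0.05,0,1,-0.17],[0,0,1,0],[0,0,1,0],[0,0,1,0],[0,0,1,0]])

```text
time: 3.75
eef_pos: [428.9, 316.5, 47.9]
eef_rot: [2.119, 2.319, 0.0]
force: [0.4, 0.2, 0.3]
width: 60.2
grip_force: 0.0
```

Call:
step_arm(plan=[[0,0,0.8,0],[0,0,0.5,0],[0,0,0.3,0],[0,0,0,0]])

```text
time: 4.08
eef_pos: [428.6, 316.4, 16.0]
eef_rot: [-2.121, -2.317, 0.002]
force: [-0.4, 0.1, -0.7]
width: 59.9
grip_force: 0.0
```

Call:
step_arm(plan=[[0,0,0,0],[0,0,0,0],[0,0,0,0],[0,0,0,0],[0,0,0,0]], fingers=4, squeeze=30)

```text
time: 4.5
eef_pos: [429.1, 316.6, 17.2]
eef_rot: [2.122, 2.316, 0.001]
force: [0.7, 0.1, -0.2]
width: 28.9
grip_force: 0.0
```

Call:
step_arm(plan=[[0,0,0,0],[0,0,0,0],[0,0,0,0],[0,0,0,0]])

```text
time: 4.83
eef_pos: [428.9, 316.5, 16.7]
eef_rot: [-2.122, -2.316, 0.0]
force: [-0.1, 0.7, 0.6]
width: 11.5
grip_force: 30.0
```

Call:
step_arm(plan=[[0,0,-0.5,0],[0,0,-1,0],[0,0,-1,0],[0,0,-1,0],[0,0,-1,0]])

```text
time: 5.25
eef_pos: [428.7, 316.5, 108.2]
eef_rot: [2.122, 2.316, 0.0]
force: [0.9, 0.4, -0.4]
width: 11.4
grip_force: 30.0
```

Call:
step_arm(plan=[[-0.8,0,-0.5,0],[-1,0,0,0],[-1,0,0,0],[-1,0,0,0],[-1,0,0,0]])

```text
time: 5.67
eef_pos: [437.2, 220.0, 117.4]
eef_rot: [2.122, 2.316, 0.0]
force: [-0.5, -0.2, -0.9]
width: 11.8
grip_force: 30.0
```

Call:
step_arm(plan=[[-1,0,0,0],[-1,0,0,0],[-1,0,0,0],[-1,0,0,0],[-1,0,0,0]])

```text
time: 6.08
eef_pos: [445.9, 120.3, 117.3]
eef_rot: [2.122, 2.316, 0.0]
force: [0.5, -0.9, -2.3]
width: 11.5
grip_force: 30.0
```

Call:
step_arm(plan=[[-1,-0.2,0,0],[-1,-0.2,0,0],[-1,-0.2,0,0],[-1,-0.1,0,0],[-1,0,0,0]])

```text
time: 6.5
eef_pos: [440.4, 19.5, 117.3]
eef_rot: [2.122, 2.316, 0.0]
force: [-1.1, 0.4, -2.2]
width: 11.4
grip_force: 30.0
```

Call:
step_arm(plan=[[-0.8,0,0,0],[-0.5,0,0,0],[-0.2,0,0,0],[0,0,0,0]])

```text
time: 6.83
eef_pos: [443.5, -9.8, 116.9]
eef_rot: [2.123, 2.315, 0.0]
force: [-0.3, -1.0, -0.8]
width: 12.1
grip_force: 30.0
```

Run:
```python
from h import *
o=manip.get_obs();print(o['time'],o['width'],o['grip_force'],o['force'])
img,W=cloud('wrist');cv2.imwrite('pics/w2.png',img)
r=rect(W,(568,-20),80,7,16,'plate')
p,R=axes()
rect(W,p[:2],90,p[2]-14,p[2]-5,'blade');rect(W,p[:2],50,p[2]+7,p[2]+20,'rib')
# near edge: per-y minimal x of plate top
m=(np.abs(W[...,0]-550)<40)&(np.abs(W[...,1]+20)<58)&(W[...,2]>8)&(W[...,2]<16)
P=W[m];ys=np.arange(-72,34,4)
E=np.array([(y+2,P[(P[:,1]>=y)&(P[:,1]<y+4),0].min()) for y in ys if ((P[:,1]>=y)&(P[:,1]<y+4)).sum()>3])
k=np.polyfit(E[:,0],E[:,1],1);print('edge x=a*y+b',k,'resid',np.abs(np.polyval(k,E[:,0])-E[:,1]).max(),'yaw',-np.arctan(k[0]),'at y=-20:',np.polyval(k,-20))
go(505,-22,25,0.05)
```

```text
6.8333 12.071763339335842 29.98222589492798 [-0.33666112 -1.00932604 -0.76354824]
plate 11513 c [568.4 -19.8] size [ 70.7 120.8] longdir 1.612 zmed 10.3
blade 6841 c [444.3 -10.3] size [ 24.2 160.3] longdir 1.652 zmed 108.4
rib 4131 c [441.9  -4.7] size [38.1 60.1] longdir 1.261 zmed 130.4
edge x=a*y+b [-4.88282949e-02  5.32592035e+02] resid 0.37343588265775907 yaw 0.048789544838054935 at y=-20: 533.5686004644456
pos [443.3  -9.2 116.8] cyaw 0.087 tilt [-0.  0. -1.] -> units [-0.91  3.02  4.59] turn units 0.31 q6 -0.37
```

View pics/w2.png

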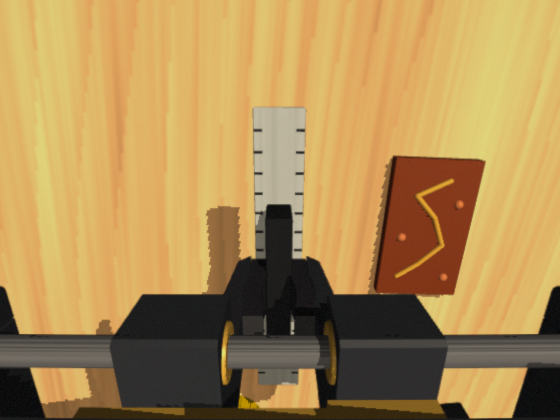

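The picture shows the bar held square and the plate clear to its right at (430,225). Turning to match the plate and lowering 13 mm short of its edge.

Call:
step_arm(plan=[[0,0,0,0.3],[-0.4,0.8,0,0],[-0.36,1,0,0],[0,1,0.5,0],[0,0.4,1,0]])

```text
time: 7.3
eef_pos: [511.2, -20.9, 88.1]
eef_rot: [2.159, 2.275, 0.004]
force: [0.0, 0.4, -0.8]
width: 11.0
grip_force: 30.0
```

Call:
step_arm(plan=[[0,0,1,0],[0,0,1,0],[0,0,0.8,0],[0,0,0.4,0],[0,0,0,0]])

```text
time: 7.72
eef_pos: [507.2, -20.4, 21.4]
eef_rot: [-2.161, -2.277, 0.002]
force: [-0.5, 0.1, -1.1]
width: 11.8
grip_force: 30.0
```

Run:
```python
from h import *
o=manip.get_obs();print(o['time'],o['width'],o['force'])
img,W=cloud('wrist')
p,R=axes()
rect(W,(508,-21),100,5.5+p[2]-21,9.5+p[2]-17,'blade')
go(521.4,-21.9,16.7,0.045)
```

```text
7.7167 11.811466057503111 [-0.45452198  0.10038613 -1.05504688]
blade 25624 c [549.7 -18.9] size [107.6 160.3] longdir 1.619 zmed 10.6
pos [507.9 -20.7  22.6] cyaw 0.052 tilt [-0.001  0.    -1.   ] -> units [-0.1   0.67  0.29] turn units 0.06 q6 -0.32
```

Call:
step_arm(plan=[[0,0,0.12,0.03],[-0.05,0,0.12,0.03],[0,0.2,0,0],[0,0.2,0,0],[0,0.1,0,0]])

```text
time: 8.18
eef_pos: [519.1, -22.1, 18.4]
eef_rot: [2.171, 2.269, 0.001]
force: [0.3, -0.2, -2.0]
width: 11.9
grip_force: 30.0
```

Call:
step_arm(plan=[[0,0.05,0.03,0],[0,0.05,0,0],[0,0,0,0]])

```text
time: 8.43
eef_pos: [520.3, -21.8, 17.3]
eef_rot: [2.172, 2.27, 0.0]
force: [-0.5, 0.6, -1.0]
width: 11.7
grip_force: 30.0
```

Call:
step_arm(plan=[[0,0.05,0,0],[0,0,0,0]])

```text
time: 8.6
eef_pos: [520.8, -21.8, 17.2]
eef_rot: [-2.171, -2.27, 0.001]
force: [-1.8, -0.1, -1.8]
width: 11.5
grip_force: 30.0
```

Call:
step_arm(plan=[[0,0.05,0.02,0],[0,0,0,0]])

```text
time: 8.77
eef_pos: [520.9, -21.6, 16.8]
eef_rot: [-2.169, -2.269, 0.004]
force: [-7.3, -1.6, 5.0]
width: 11.7
grip_force: 30.0
```

Call:
step_arm(plan=[[0,0.05,0.02,0],[0,0,0,0]])

```text
time: 8.93
eef_pos: [521.0, -21.6, 16.8]
eef_rot: [-2.168, -2.268, 0.006]
force: [-15.1, -2.8, 14.4]
width: 11.7
grip_force: 30.0
```

Run:
```python
from h import *
o=manip.get_obs();print(o['time'],o['width'],o['force'])
img,W=cloud('wrist');cv2.imwrite('pics/w3.png',img)
go(521.4,-21.9,16.7,0.045)
m=(np.abs(W[...,2]-8)<1.2)&(np.hypot(W[...,0]-515,W[...,1]+22)<90)
print('z blade',np.median(W[m][:,2]))
rect(W,(515,-22),95,4,9.2,'blade')
```

```text
8.9333 11.67182566751572 [-15.10018683  -2.78635232  14.44940775]
pos [521.  -21.6  16.8] cyaw 0.045 tilt [-0.006  0.    -1.   ] -> units [-0.01  0.02  0.01] turn units 0.0 q6 -0.31
z blade 8.348143352163994
blade 7210 c [556.7 -20.6] size [ 94.1 160.7] longdir 1.621 zmed 8.3
```

Contact is felt both at the plate's edge (−15 N) and at the table, so I relax slightly and open.

Call:
step_arm(plan=[[0,-0.04,-0.04,0],[0,0,0,0]])

```text
time: 9.15
eef_pos: [521.0, -21.6, 17.0]
eef_rot: [-2.169, -2.268, 0.003]
force: [-6.4, -0.9, 0.4]
width: 11.7
grip_force: 30.0
```

Call:
step_arm(plan=[[0,0,0,0],[0,0,0,0],[0,0,0,0],[0,0,0,0]], fingers=36)

```text
time: 9.48
eef_pos: [522.7, -21.8, 17.5]
eef_rot: [2.171, 2.269, 0.001]
force: [0.3, -0.4, -0.2]
width: 34.9
grip_force: 0.0
```

Call:
step_arm(plan=[[0,0,-0.3,0],[0,0,-1,0],[0,0,-1,0],[0,0,-1,0],[0,0,-1,0]])

```text
time: 9.9
eef_pos: [522.4, -21.7, 104.8]
eef_rot: [2.171, 2.27, 0.0]
force: [-0.0, -0.4, 0.3]
width: 36.1
grip_force: 0.0
```

Call:
step_arm(plan=[[0,0,-1,0],[0,0,-1,0],[0,0,-0.5,0],[0,0,0,0]])

```text
time: 10.23
eef_pos: [523.3, -21.9, 155.5]
eef_rot: [2.169, 2.267, 0.003]
force: [0.0, -0.5, 0.3]
width: 36.1
grip_force: 0.0
```

```bash
cat > chk.py <<'E'
from h import *
def fit(W,z0,z1,x0,x1,side):
    pass
img,W=cloud('wrist');cv2.imwrite('pics/w4.png',img)
o=manip.get_obs();print(o['time'],o['width'],o['force'])
pl=rect(W,(568,-20),80,9.5,16,'plate')
bl=rect(W,(518,-22),95,5,9.2,'blade(all<9.2)')
rb=rect(W,(521,-22),45,23,36,'rib')
c,s=np.cos(.045),np.sin(.045)
d=np.array(rb[:2])-np.array(pl[:2]);print('rib in plate frame',c*d[0]+s*d[1],-s*d[0]+c*d[1])
# bar rear edge fit
m=(W[...,2]>6)&(W[...,2]<9.3)&(np.abs(W[...,0]-512)<9)&(np.abs(W[...,1]+22)<76)
P=W[m];E=np.array([(y,P[np.abs(P[:,1]-y)<3,0].min()) for y in range(-95,50,6) if (np.abs(P[:,1]-y)<3).sum()>3])
k=np.polyfit(E[:,0],E[:,1],1);print('rear edge yaw',-np.arctan(k[0]),'x at -22',np.polyval(k,-22),'n',len(E))
E
python3 chk.py
```

```text
10.2833 35.67057909695084 [-0.62466561  0.10444854 -0.77572323]
plate 8320 c [556.9 -18.7] size [ 93.5 132.2] longdir 1.616 zmed 10.4
blade(all<9.2) 3763 c [556.8 -20.1] size [ 94.4 159.3] longdir 1.615 zmed 8.3
rib 1083 c [521.4 -21.7] size [11.2 70.4] longdir 1.616 zmed 30.1
rib in plate frame -35.607356677793916 -1.3789757760425085
rear edge yaw 0.04792251474177 x at -22 510.10627684390516 n 25
```

View pics/w4.png

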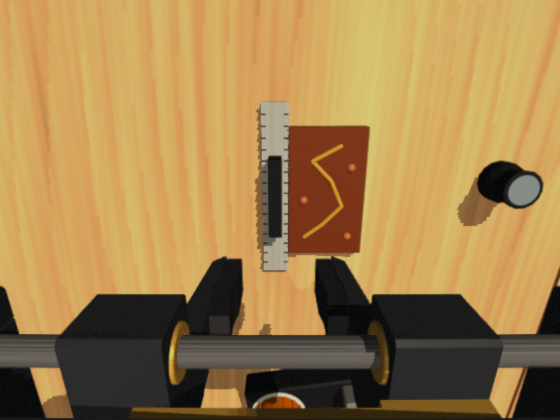

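The picture shows the bar at (275,185) flush along the plate's left edge and released: offset 47.0 mm, yaw 0.045–0.048 for both. The loupe at (510,185) is untouched. Moving to the cap.

Call:
step_arm(plan=[[-0.7,0,-0.8,0],[-1,0,-0.8,0],[-1,0,-0.6,0],[-1,0,0,0],[-1,0,0,0]], fingers=44)

```text
time: 10.7
eef_pos: [526.3, -116.5, 196.5]
eef_rot: [-2.171, -2.269, 0.0]
force: [-0.8, -1.1, 0.4]
width: 44.2
grip_force: 0.0
```

Call:
step_arm(plan=[[-1,0,0,0],[-1,0,0,0],[-1,0,0,0],[-1,0,0,0],[-1,0,0,0]])

```text
time: 11.12
eef_pos: [530.5, -216.3, 195.6]
eef_rot: [-2.17, -2.268, 0.001]
force: [0.4, 0.3, -0.6]
width: 44.0
grip_force: 0.0
```

Call:
step_arm(plan=[[-1,0.05,0,0],[-1,0,0,0],[-0.5,0,0,1],[0,0,0,1],[0,0,0,1]])

```text
time: 11.53
eef_pos: [533.6, -265.9, 195.3]
eef_rot: [-2.547, -1.834, 0.001]
force: [0.6, 0.7, -0.3]
width: 43.6
grip_force: 0.0
```

Call:
step_arm(plan=[[0,0,0,1],[0,0,0,1],[0,0,0,1],[0,0,0,1],[0,0,0,1]])

```text
time: 11.95
eef_pos: [533.8, -265.2, 195.5]
eef_rot: [-2.975, -1.001, 0.002]
force: [0.0, -0.3, 0.3]
width: 44.1
grip_force: 0.0
```

Call:
step_arm(plan=[[0,0,0,1],[0,0,0,1],[0,0,0,1],[0,0,0,1],[0,0,0,0.8]])

```text
time: 12.37
eef_pos: [533.8, -265.2, 195.5]
eef_rot: [-3.138, -0.114, 0.003]
force: [-0.2, -0.8, 0.5]
width: 44.0
grip_force: 0.0
```

Run:
```python
from h import *
img,W=cloud('wrist');cv2.imwrite('pics/w5.png',img)
o=manip.get_obs();print(o['time'],o['force'],o['qpos'])
r=rect(W,(535,-266),32,79,87,'wing top');rect(W,(535,-266),34,50,60,'skirt top');rect(W,(582,-257),95,27,33,'meter');rect(W,(630,-247),45,51,57,'disp')
go(*r[:2],62,r[2]+np.pi/2)
```

```text
12.4167 [-0.90114491  0.48255074 -0.39326309] [-6.57508417e-01  5.04085068e-01  1.33296794e+00  3.76929664e-05
  1.30720673e+00  8.44971158e-01]
wing top 865 c [ 536.1 -266.4] size [14.  43.7] longdir 0.169 zmed 83.0
skirt top 1789 c [ 537.3 -266.2] size [51.5 54.1] longdir 1.791 zmed 57.1
meter 4957 c [ 581.7 -257.2] size [ 66.1 159.4] longdir 0.2 zmed 30.1
disp 4598 c [ 630.7 -247.3] size [49.6 58.2] longdir 1.768 zmed 54.5
pos [ 533.8 -265.2  195.5] cyaw -1.502 tilt [-0.002  0.002 -1.   ] -> units [0.12 0.08 6.68] turn units -0.84 q6 0.84
```

View pics/w5.png

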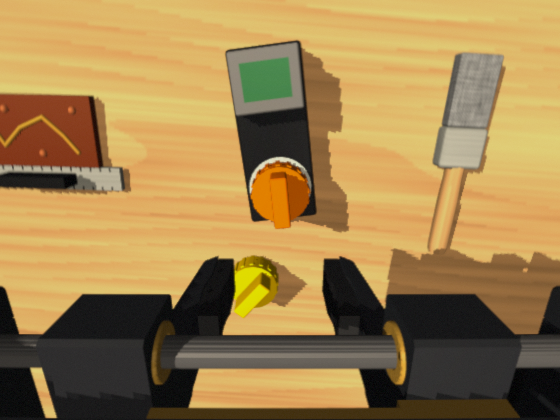

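The picture shows the orange cap at (280,192) on the meter, the yellow look-alike at (256,285) off it, and the brush at (460,150) clear. Wing yaw is 0.169, meter 0.20. Aligning, descending and gripping.

Call:
step_arm(plan=[[0,0,0,-0.83],[0.1,0.08,0.5,0],[0,0,1,0],[0,0,1,0],[0,0,1,0]])

```text
time: 12.83
eef_pos: [536.0, -266.4, 124.8]
eef_rot: [-3.128, -0.279, 0.002]
force: [0.5, 0.0, -0.1]
width: 44.1
grip_force: 0.0
```

Call:
step_arm(plan=[[0,0,1,0],[0,0,1,0],[0,0,0.7,0],[0,0,0.4,0],[0,0,0,0]])

```text
time: 13.25
eef_pos: [535.4, -265.9, 62.6]
eef_rot: [-3.126, -0.279, 0.005]
force: [-0.2, -0.5, 0.5]
width: 43.9
grip_force: 0.0
```

Call:
step_arm(plan=[[0,0,0,0],[0,0,0,0],[0,0,0,0],[0,0,0,0],[0,0,0,0]], fingers=4, squeeze=40)

```text
time: 13.67
eef_pos: [536.6, -266.8, 65.9]
eef_rot: [3.128, 0.28, 0.001]
force: [0.1, -0.5, 2.4]
width: 13.5
grip_force: 40.2
```

```bash
cat > st.py <<'E'
from h import *
p,R=axes();o=manip.get_obs()
print(o['time'],np.round(p,1),'wing yaw',round(np.arctan2(R[1,0],R[0,0]),3),'F',np.round(o['force'],1),'M',np.round(o['ft_torque'],2),'w',round(o['width'],1),'g',round(o['grip_force'],1),'q6',round(o['qpos'][5],2))
E
python3 st.py
```

```text
13.6667 [ 536.6 -266.8   65.9] wing yaw 0.179 F [ 0.1 -0.5  2.4] M [-0.08  0.19 -0.05] w 13.5 g 40.2 q6 0.74
```

Call:
step_arm(plan=[[0,0,0,-0.7],[0,0,0,-0.7],[0,0,0,0]])

```text
time: 13.92
eef_pos: [536.6, -266.8, 65.9]
eef_rot: [3.093, 0.546, 0.001]
force: [-0.0, 0.5, 2.7]
width: 13.3
grip_force: 40.2
```

```bash
python3 st.py
```

```text
13.9167 [ 536.6 -266.8   65.9] wing yaw 0.35 F [-0.   0.5  2.7] M [-0.02  0.19  0.01] w 13.3 g 40.2 q6 0.56
```

Call:
step_arm(plan=[[0,0,0,-0.7],[0,0,0,0]])

```text
time: 14.08
eef_pos: [536.6, -266.8, 65.9]
eef_rot: [3.068, 0.672, 0.001]
force: [0.2, 0.4, 4.4]
width: 13.8
grip_force: 40.2
```

Call:
step_arm(plan=[[0,0,0,-0.7],[0,0,0,0]])

```text
time: 14.25
eef_pos: [536.7, -266.9, 65.9]
eef_rot: [3.038, 0.798, 0.001]
force: [0.8, -0.7, 4.6]
width: 13.8
grip_force: 40.2
```

```bash
python3 st.py
```

```text
14.25 [ 536.7 -266.9   65.9] wing yaw 0.514 F [ 0.8 -0.7  4.6] M [-0.04  0.12  0.02] w 13.8 g 40.2 q6 0.4
```

Call:
step_arm(plan=[[0,0,0,-0.5],[0,0,0,0]])

```text
time: 14.42
eef_pos: [536.6, -266.9, 65.9]
eef_rot: [3.013, 0.886, 0.001]
force: [-0.3, -0.4, 6.0]
width: 13.9
grip_force: 40.2
```

Call:
step_arm(plan=[[0,0,0,-0.5],[0,0,0,0]])

```text
time: 14.58
eef_pos: [536.7, -266.8, 65.9]
eef_rot: [2.985, 0.976, 0.001]
force: [-0.2, -0.1, 5.2]
width: 13.4
grip_force: 40.2
```

```bash
python3 st.py
```

```text
14.5833 [ 536.7 -266.8   65.9] wing yaw 0.632 F [-0.2 -0.1  5.2] M [-0.05  0.16  0.11] w 13.4 g 40.2 q6 0.28
```

Call:
step_arm(plan=[[0,0,0,-0.5],[0,0,0,0]])

```text
time: 14.75
eef_pos: [536.7, -266.9, 65.9]
eef_rot: [2.954, 1.065, 0.001]
force: [0.8, 0.1, 5.7]
width: 13.7
grip_force: 40.2
```

```bash
python3 st.py
python3 - <<'E'
from h import *
for n in ['wrist','scene','side']:
    img,W=cloud(n)
    h=cv2.cvtColor(img,cv2.COLOR_BGR2HSV);org=(h[...,0]<14)&(h[...,1]>150)
    m=org&(np.hypot(W[...,0]-536,W[...,1]+266)<35)&(W[...,2]>62)&(W[...,2]<87)
    P=W[m];print(n,m.sum())
    if m.sum()>20:
        (c,(w,hh),a)=cv2.minAreaRect(P[:,:2].astype(np.float32));u,s,v=np.linalg.svd(P[:,:2]-P[:,:2].mean(0),full_matrices=False)
        print(c,w,hh,a,'pca yaw',np.arctan(v[0,1]/v[0,0]),'zmax',np.percentile(P[:,2],97))
    if n!='wrist': cv2.imwrite(f'pics/{n}6.png',img)
    else: cv2.imwrite('pics/w6.png',img)
E
```

```text
14.75 [ 536.7 -266.9   65.9] wing yaw 0.692 F [0.8 0.1 5.7] M [0.02 0.12 0.09] w 13.7 g 40.2 q6 0.22
wrist 573
(541.1986694335938, -269.6492919921875) 43.00086975097656 37.90412521362305 62.259883880615234 pca yaw 0.7060510429407799 zmax 85.55809607001854
scene 55
(545.1087646484375, -263.2313537597656) 26.35603141784668 36.39450454711914 43.235225677490234 pca yaw -1.2724340743735816 zmax 86.14787071334105
side 75
(533.59619140625, -270.9248352050781) 36.23552703857422 29.029687881469727 66.11577606201172 pca yaw 0.621832895128908 zmax 85.40455736646122
```

View pics/w6.png

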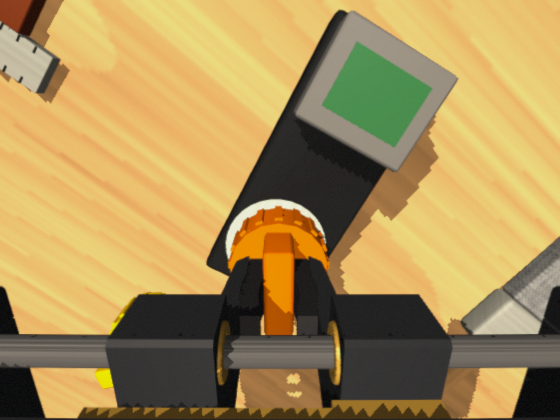

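The picture shows the wing (278,280) still in line with the fingers and turned about 0.5 rad from the meter with almost no torque. So counter-clockwise is the free way (a right-handed thread), and I continue to 1.0 rad.

Call:
step_arm(plan=[[0,0,0,-0.8],[0,0,0,-0.8],[0,0,0,-0.8],[0,0,0,0]])

```text
time: 15.23
eef_pos: [536.7, -266.9, 65.9]
eef_rot: [2.769, 1.481, 0.001]
force: [0.1, -0.5, 5.8]
width: 13.7
grip_force: 40.2
```

Call:
step_arm(plan=[[0,0,0,-0.8],[0,0,0,-0.8],[0,0,0,-0.2],[0,0,0,0]])

```text
time: 15.57
eef_pos: [536.7, -266.8, 65.9]
eef_rot: [2.597, 1.767, 0.001]
force: [0.1, 1.5, 5.1]
width: 13.5
grip_force: 40.2
```

```bash
python3 st.py
```

```text
15.5667 [ 536.7 -266.8   65.9] wing yaw 1.195 F [0.1 1.5 5.1] M [0.01 0.16 0.04] w 13.5 g 40.2 q6 -0.28
```

Wing at 1.0 rad from the meter's direction with no stop met. Lifting gently.

Call:
step_arm(plan=[[0,0,-0.2,0],[0,0,-0.2,0],[0,0,-0.2,0],[0,0,0,0]])

```text
time: 15.9
eef_pos: [536.6, -266.8, 78.2]
eef_rot: [2.595, 1.77, 0.001]
force: [-0.3, 1.1, -1.2]
width: 13.9
grip_force: 40.2
```

```bash
python3 st.py
```

```text
15.9 [ 536.6 -266.8   78.2] wing yaw 1.197 F [-0.3  1.1 -1.2] M [-0.05  0.14  0.03] w 13.9 g 40.2 q6 -0.28
```

Call:
step_arm(plan=[[0,0,-0.4,0],[0,0,-0.5,0],[0,0,-0.7,0],[0,0,-0.8,0],[0,0,-0.8,0]])

```text
time: 16.32
eef_pos: [536.4, -266.7, 142.8]
eef_rot: [2.594, 1.771, 0.0]
force: [-0.5, 0.9, -1.1]
width: 13.6
grip_force: 40.2
```

Call:
step_arm(plan=[[0,0,-0.8,0],[0,0,-0.8,0],[0,0,-0.6,0],[0,0,-0.3,0],[0,0,0,0]])

```text
time: 16.73
eef_pos: [536.8, -266.9, 193.2]
eef_rot: [2.592, 1.77, 0.001]
force: [-0.5, -0.2, -0.4]
width: 13.1
grip_force: 40.2
```

Call:
step_arm(plan=[[0,0,0,0],[0,0,0,0],[0,0,0,0],[0,0,0,0],[0,0,0,0]])

```text
time: 17.15
eef_pos: [536.3, -266.6, 190.9]
eef_rot: [-2.594, -1.772, 0.0]
force: [-0.5, -0.3, -0.6]
width: 13.8
grip_force: 40.2
```

```bash
python3 st.py
python3 - <<'E'
from h import *
ims=[]
for n in ['wrist','scene','side']:
    img,W=cloud(n);ims.append(img)
    h=cv2.cvtColor(img,cv2.COLOR_BGR2HSV);org=(h[...,0]<14)&(h[...,1]>150)
    m=org&(np.hypot(W[...,0]-536,W[...,1]+266)<45)&(W[...,2]>90)
    P=W[m];print(n,m.sum(),'z range',np.round(np.percentile(P[:,2],[2,50,98]),1) if m.sum() else '')
    for l in ['cap_wing','bar_center','small_plate','loupe','brush']:
        for r in eyes.landmark_of(n,l): print(n,l,np.round(r['at']),round(r['score'],2))
    if n!='wrist':
        rect(W,(521.4,-21.9),45,22,36,'rib'); 
a=cv2.resize(ims[1][180:300,90:330],(800,400));b=cv2.resize(ims[0],(266,200));c=cv2.resize(ims[2][100:350,200:533],(266,200))
cv2.imwrite('pics/end.png',np.vstack([a,np.hstack([b,c,np.zeros((200,268,3),np.uint8)])]))
E
```

```text
17.15 [ 536.3 -266.6  190.9] wing yaw 1.199 F [-0.5 -0.3 -0.6] M [-0.11  0.1  -0.01] w 13.8 g 40.2 q6 -0.28
wrist 1649 z range [158.2 179.5 211.2]
wrist cap_wing [ 536. -269.  196.] 0.73
wrist cap_wing [ 420. -245.   38.] 0.71
wrist brush [ 572. -440.   -1.] 0.62
wrist brush [ 534. -273.  196.] 0.34
scene 271 z range [158.4 176.7 213.2]
scene cap_wing [ 536. -270.  195.] 0.94
scene cap_wing [ 419. -243.   40.] 0.85
scene bar_center [292. 388.  21.] 0.94
scene bar_center [520. -22.  17.] 0.72
scene bar_center [576. 283.  14.] 0.72
scene small_plate [737. 258.  -2.] 0.71
scene loupe [ 537. -267.  195.] 0.73
scene loupe [724.  -5.  -3.] 0.57
scene loupe [ 566. -440.   -4.] 0.23
scene brush [ 568. -442.   -0.] 0.76
rib 125 c [523.2 -22.5] size [19.5 70.1] longdir 1.556 zmed 28.6
side 312 z range [159.3 181.1 208.4]
side cap_wing [ 539. -269.  193.] 0.95
side cap_wing [ 423. -249.   42.] 0.93
side bar_center [581. 289.  16.] 0.84
side bar_center [519. -25.  15.] 0.58
side bar_center [290. 377.  11.] 0.5
side small_plate [736. 256.  -1.] 0.79
side loupe [725.  -2.  -3.] 0.59
side loupe [519. -25.  18.] 0.48
side brush [ 567. -442.    1.] 0.76
rib 109 c [520.5 -21.4] size [15.2 72.2] longdir 1.606 zmed 29.4
```

View pics/end.png

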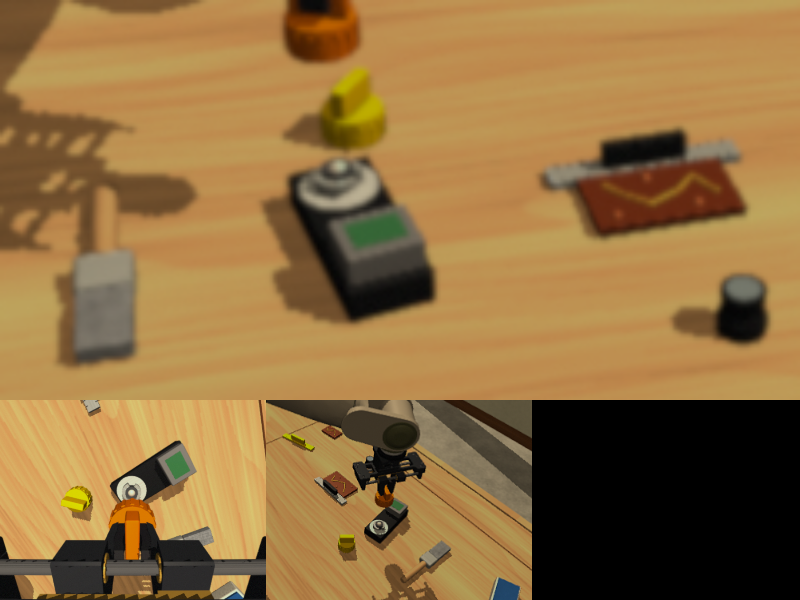

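The picture shows the cap at (320,25) held above the bared neck at (340,170), level and about 125 mm up. The bar is flush on the plate at (645,160) and the bystanders are where they were. Handing in.

```bash
python3 -c "
from station import manip
print(manip.job_done())"
```

```text
the job is handed in; nothing more can be done
None
```

The job is handed in at about 18 s: the scale bar is flush and centred on the plate's near edge and let go, and the orange cap is held level and still about 125 mm above where it sat. The cap ran free counter-clockwise (right-handed thread), so I did not try the other way; the bystanders are where they were.

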